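Lift the felt wheel out of its rack on the arbor

ROBOT

A 7-joint arm with a two-finger parallel gripper is mounted at the origin on the work surface. World frame = base frame: x ahead of the robot, y to its left, z up, the work surface at z = 0. Lengths are in mm, angles in rad, forces in N, time in s.
With the tool pointing down it reaches from about 400 to 875 mm from the base axis. Payload 4.4 kg.
Tool frame: the origin (TCP) lies midway between the tips of the shut fingers; the grasp point (between the pads) lies ctrl.grip_depth behind it (ctrl.grip_depth is the distance from the TCP to the grasp point, in mm); z points along the fingers, y is the line along which they close (so a half turn about z gives the same grasp; the last joint's range is limited). The gripper opens to 85 mm and grips with 20 to 120 N. Pads are 22 mm wide; open, the fingers measure 114 mm over their backs; the gripper's body (76 mm by 85 mm) begins 54 mm behind the grasp point. The pads swing forward as they close: fully open they stand 13 mm farther back than shut.
Start: joints at [1.246, 0.628, 0.038, 1.517, -0.027, 0.996, -0.02], TCP at [166.376, -628.36, 231.313] pointing down, gripper open.
Joint ranges: [-3.06, 3.06], [-0.37, 2.12], [-1.25, 1.32], [0.18, 2.47], [-1.1, 4.24], [0.23, 1.98], [-2.94, 2.94]. Speed limits (rad/s): [2.57, 2.57, 3.14, 3.14, 3.14, 3.14, 3.14].

INTERFACE

Orientations are given as [roll, pitch, yaw] about the fixed x, y, z axes, in that order (R = Rz(yaw) Ry(pitch) Rx(roll)).
In Python, from cell import ctrl gives the robot as it stands.
- The arm moves only by the tool carry_out, never from a script. Its argument "deltas" is one flat list of numbers, 7 for each row, row after row: the turn, a rotation vector about the tool's x, y, z in degrees, then the shift along the tool's x, y, z in m, then the closure, from -1 (fully open) to 1 (shut). In form: [wx, wy, wz, dx, dy, dz, claw, wx, wy, wz, dx, dy, dz, claw, ...]. A call has 1 to 12 rows; each row shifts and turns the commanded pose from where the row before left it, along the tool's axes as they then stand; what a row does not reach is not made up. A row lasts 1/8 s, in which the tool goes at most 62.5 mm and 10.7 degrees, less where a joint would pass 70% of its speed; a pose out of reach is approached as far as the arm can. A call with a gripper value outside its range is refused whole. The fingers move at their own pace and stop on an object; the grip force is fixed at half the most. Time passes only in rows, so rows that do not move let the fingers close. It gives the time, the measured TCP pose, the force, the opening and the grip force at its end, in the units of the state.
- ctrl.read_state(): the state, without advancing time (a new reading comes with each control period).
- ctrl.get_image(name): name is "scene" or "top" or "wrist"; returns the picture (480x640x3 uint8, red, green, blue); there is no depth.
- ctrl.calibration(name): a dict with "mtx" (3x3 intrinsics, pixels), "R" (3x3) and "t" (3): a world point X has camera coordinates R X + t. Camera axes: x right, y down, z forward; pixel columns grow to the right and rows downward; lengths in mm; the calibration is good to about 2 mm. The wrist camera is an equidistant fisheye: a pixel r from the principal point sees the ray r / f radians off the axis. A picture is of the moment at which its call begins: read the wrist's pose just before it. calibration takes no time and is no camera call; for the wrist camera it gives the pose at the moment of the call.
- ctrl.finish_job(): hands the job in; it is judged then, once.
The state is a dict: "clock": time; "qpos": joint angles; "qd": joint speeds; "tau": joint torques, N m; "eef_pos": TCP position; "tool_rot": TCP orientation; "force": force on the tool from outside, world axes, zero at the start; "torque": the same for the moment, N m; "width": finger opening in mm; "gripper_force": force on a finger pad.
Only numpy, scipy, OpenCV 4.12 (cv2) and the standard library are available. Lean on these libraries where they do the work, as an engineer would, in place of code of your own. Each camera call takes 0.05 s, during which the arm holds its last target. There are 200 camera calls.

TASK

Fit the felt polishing wheel on its arbor: take the arbor from its wooden rest and, from the robot's side, push its round spigot right through the bore of the felt wheel - of the three wheels standing in the rack, the one of middle width - until the collar is up against the wheel. Then lift the wheel straight out of the rack, carried by the arbor alone, about 10 cm up, and finish while still holding it there, level and steady, so that a colleague can spin the nut on. Leave the other two wheels standing where they are.

Things in the scene. Friction and masses are not known exactly. Their poses are not given: they have to be found in the camera images.
- arbor: Steel arbor, 156 mm long, about 250 g, level in its rest, axis 45 mm above the bench. Origin: on its axis in the collar face that meets the wheel; x runs along the axis to the nose, z up at the start. Ahead of it: round spigot 10 mm across, 60 mm long, the last 10 mm tapering to 4 mm. Behind: collar 36 mm across, 6 mm thick, then a 16 x 16 mm square shank 90 mm long, faces along y and z.
- arbor_grip (a point): Point on the arbor's axis 46 mm behind the origin, near the middle of the square shank: the place to grip, from above, across the shank (16 mm wide, free on both sides).
- arbor_nose (a point): Tip of the arbor's spigot, on its axis, 60 mm ahead of the origin.
- arbor_rest: Fixed dark wooden rest: base 170 x 56 x 10 mm, two notched posts 14 mm thick, one under the shank (59 to 73 mm behind the rest's origin, 45 mm high), one under the spigot (43 to 57 mm ahead of it, 48 mm high). Between them the shank is free above the base; the arbor lifts straight up. Origin on the bench, 20 mm behind the arbor's origin; x along the arbor.
- felt_wheel: Cream-grey felt wheel with steel bush, 90 mm in diameter, 30 mm wide, straight-sided, about 180 g, standing on edge. A 14 mm bore with 2 mm countersinks runs right through its centre along x, 60 mm above the bench. Origin: bore centre in the back face (away from the robot, against the rack's back board); x is level, out of the back face. It may be turned about x by any angle.
- felt_wheel_front (a point): Centre of the bore in the felt wheel's front face (towards the robot), 30 mm from the back face. The spigot goes in here and moves along the wheel's +x.
- felt_wheel_middle (a point): Centre of the felt wheel, 15 mm from each face.
- sanding_drum: Sanding drum, brown abrasive band on rubber and aluminium, 90 mm in diameter, 46 mm wide, same bore: to be left alone. Origin: centre of its back face, x as for the felt wheel.
- sanding_drum_middle (a point): Centre of the sanding drum.
- brush_wheel: Brush wheel, dark bristles on a wooden hub, 90 mm in diameter, 18 mm wide, same bore: to be left alone. Origin: centre of its back face, x as for the felt wheel.
- brush_wheel_middle (a point): Centre of the brush wheel.
- wheel_rack: Fixed light wooden rack, 80 mm deep (x), 370 wide (y), 40 high; origin under its middle, x away from the robot. Three places 115 mm apart along y, the wheels in any order, axes along x, each on two dowel rails, its back face against a 40 mm high back board (face 25 mm beyond the middle) that takes the push; the spigot passes over it. 40 mm boards between the places; open front.
Mind the look-alikes: they are no part of the job. Leave any orange look-alike of the arbor alone.

How it is judged:
By the outcome, as a careful person would: the job done as asked, in the order asked, and still so for the second after the job is handed in, while the arm keeps its last pose, push and grip.
It also fails if it takes over 58 s, if anything falls off the work surface, if the arm or the gripper's body presses on something with over 40 N, if the wrist force passes 120 N, or if a joint passes its speed limit or range.

## Working session

There is one attempt and no reset: what is moved stays moved. The work goes in short steps, Python scripts to look and compute and a tool call to move; the robot and the scene stay as the last step left them, time stands still between calls to the robot, and variables do not carry over. Pictures are saved under pics/ and viewed, at most 10 in all, crops included, and the job is handed in when it is done.

Besides the shell and the picture viewer there is one more tool, called after "Call:" as name(argument=value, ...) on one line, values as JSON. carry_out: Moves the arm, as the interface text tells. Its arguments: {"type":"object","properties":{"deltas":{"type":"array"}},"required":["deltas"]}

```bash
ls; mkdir -p pics; python3 - <<'E'
from cell import ctrl
import cv2
s=ctrl.read_state();print(s['clock'],s['eef_pos'],s['tool_rot'],s['width'],ctrl.grip_depth)
for n in('scene','top'):
    cv2.imwrite(f'pics/{n}0.png',ctrl.get_image(n)[:,:,::-1]);c=ctrl.calibration(n);print(c)
E
```

```text
pics
0.0 [ 166.20845742 -627.75176151  230.40544112] [-3.13973903e+00  2.87488445e-05  2.58788944e-01] 85.37160649789058 18.700000000000003
{'mtx': array([[622.42606475,   0.        , 304.89225212],
       [  0.        , 622.42606475, 237.49545493],
       [  0.        ,   0.        ,   1.        ]]), 'R': array([[-0.76826136,  0.64002877, -0.01173266],
       [ 0.41729391,  0.48683354, -0.76737142],
       [-0.48542794, -0.59443778, -0.64109551]]), 't': array([ 386.41905943, -137.6051507 , 1312.75130236])}
{'mtx': array([[609.98583134,   0.        , 309.37900047],
       [  0.        , 609.98583134, 239.94136552],
       [  0.        ,   0.        ,   1.        ]]), 'R': array([[ 0.02068002, -0.99975168,  0.00830183],
       [-0.99603143, -0.02132061, -0.08641072],
       [ 0.08656627, -0.00648191, -0.99622501]]), 't': array([ -75.86421764,  474.67712844, 1278.49411349])}
```

View pics/scene0.png

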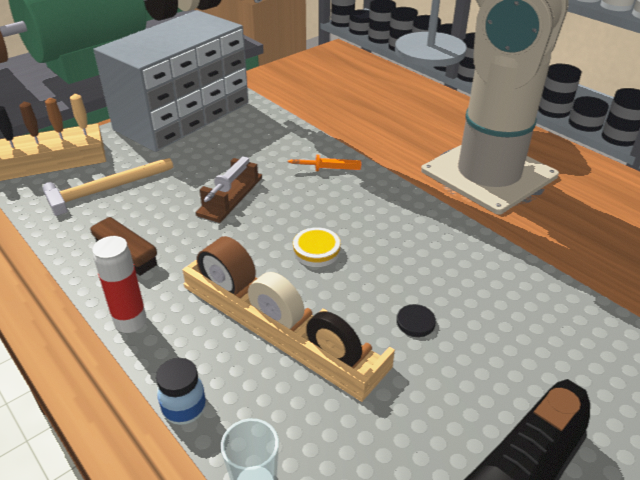

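View pics/top0.png

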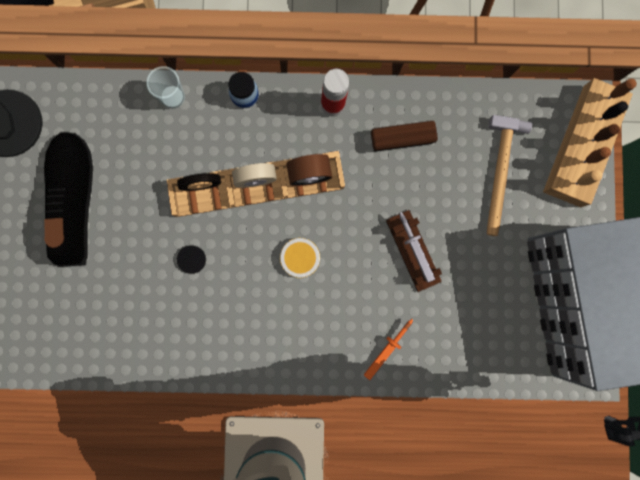

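Top view: the real steel arbor lies in the dark rest at about (414,250). The orange look-alike is at (388,350). The wheels are brown drum (309,168), cream felt (254,174) and dark brush (199,182). By description I choose the steel arbor and the cream wheel, and check both in one close crop.

```bash
python3 - <<'E'
import cv2,numpy as np
t=cv2.imread('pics/top0.png');s=cv2.imread('pics/scene0.png')
f=lambda im,x,y,w,h,k:cv2.resize(im[y:y+h,x:x+w],(w*k,h*k),interpolation=cv2.INTER_CUBIC)
a=f(t,380,205,65,90,6) #390x540
b=f(s,190,150,80,75,5) #400x375
c=np.zeros((540,800,3),np.uint8);c[:,:390]=a;c[:375,395:795]=b
cv2.imwrite('pics/c1.png',c)
cv2.imwrite('pics/c2.png',np.vstack([f(t,160,140,190,80,4),f(s,180,225,190,75,4)])[:600])
E
```

```text
(no output)
```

View pics/c1.png

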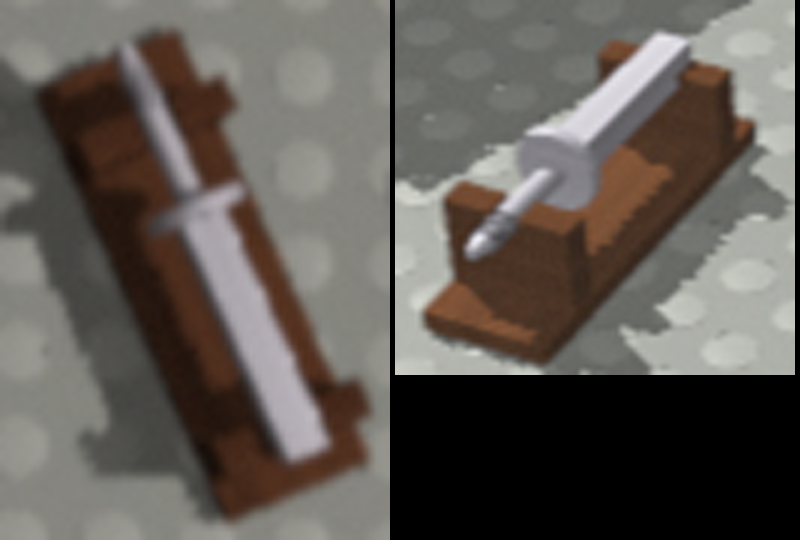

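View pics/c2.png

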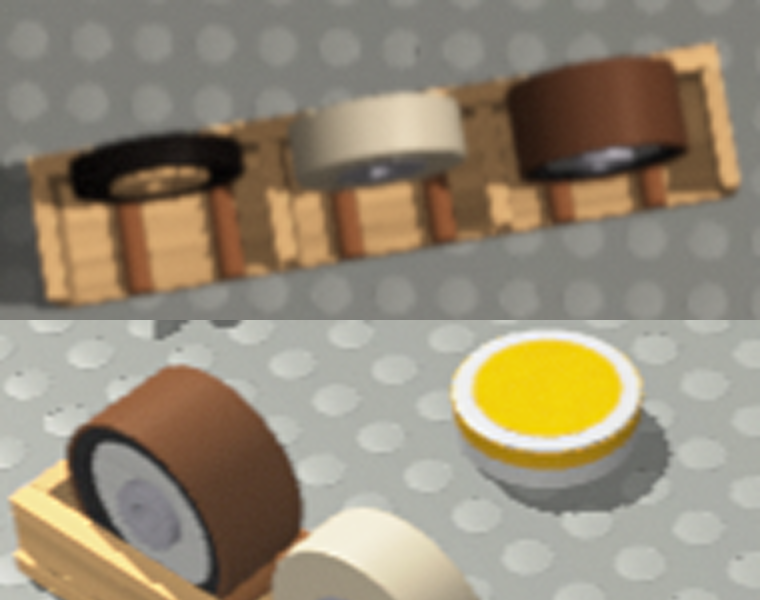

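The crops confirm it. The steel arbor has its nose at top (401,212.5), collar at (412.7,239.5) and tail at (431,279.5). The felt wheel is in the middle rack place, with its front bush at about (254,182).

```bash
cat > h.py <<'E'
from cell import ctrl
import numpy as np, cv2
from scipy.spatial.transform import Rotation as Ro
def ray(n,px,c=None):
    c=c or ctrl.calibration(n);K=c['mtx'];u=np.array([(px[0]-K[0,2])/K[0,0],(px[1]-K[1,2])/K[1,1]])
    if n=='wrist':
        r=np.hypot(*u);d=np.array([*(u/max(r,1e-9)*np.sin(r)),np.cos(r)])
    else: d=np.array([*u,1.])
    return -c['R'].T@c['t'], c['R'].T@(d/np.linalg.norm(d))
def onz(n,px,z,c=None):
    o,d=ray(n,px,c);return o+d*(z-o[2])/d[2]
def proj(n,X,c=None):
    c=c or ctrl.calibration(n);p=c['R']@X+c['t'];K=c['mtx']
    if n=='wrist':
        r=np.hypot(p[0],p[1]);th=np.arctan2(r,p[2]);u=p[:2]/r*th
    else: u=p[:2]/p[2]
    return u*K[0,0]+K[:2,2]
def delta(pos,rpy):
    "tool-frame rotvec(deg) and shift (m) from the measured pose to the target"
    s=ctrl.read_state();R=Ro.from_euler('xyz',s['tool_rot'])
    return (R.inv()*Ro.from_euler('xyz',rpy)).as_rotvec(degrees=True).round(2), (R.inv().apply(np.array(pos)-s['eef_pos'])/1000).round(4)
E
python3 - <<'E'
from h import *
n=onz('top',(401,212.5),45);o=onz('top',(412.7,239.5),45);t=onz('top',(431,279.5),53)
print('nose',n,'org',o,'tail',t,'yaw',np.degrees(np.arctan2(*(n-t)[1::-1])),np.linalg.norm(n-t))
f=lambda p:(160+p[0]/4,140+p[1]/4)
for p in((25,158),(715,45),(738,190),(60,303)):print('rack',onz('top',f(p),40))
print('felt front top edge?',onz('top',f((378,180)),60))
for p in((300,257),(190,258)):print(onz('top',p,20))
E
```

```text
nose [ 536.05638691 -256.9876364    45.        ] org [ 479.62732915 -281.94543279   45.        ] tail [ 396.62233822 -318.94208545   53.        ] yaw 23.9569164497864 152.7881137146929
rack [596.17901195 239.24167979  40.        ]
rack [ 665.09576951 -124.26097037   40.        ]
rack [ 587.42470133 -137.71478607   40.        ]
rack [519.4909431  217.73273957  40.        ]
felt front top edge? [585.03044819  50.91704258  60.        ]
[439.41912953 -46.68157503  20.        ]
[432.35224042 186.68910495  20.        ]
```

```bash
python3 - <<'E'
from h import *
print(delta((438.5,-300.3,210),(np.pi,0,np.radians(23.9))))
c=ctrl.calibration('wrist');print(c['mtx'][0,0],-c['R'].T@c['t'],c['R'])
E
```

```text
(array([-0.1 , -0.01, -9.07]), array([ 0.347 , -0.2469,  0.0209]))
371.64829954431775 [ 245.16153261 -607.98544767  374.24884539] [[ 0.25572624 -0.96674736 -0.00190336]
 [-0.91744593 -0.24330469  0.31479484]
 [-0.30479018 -0.07875507 -0.94915783]]
```

Call:
carry_out(deltas=[0,0,0,0.0386,-0.0274,0.0023,-1,0,0,0,0.0386,-0.0274,0.0023,-1,0,0,0,0.0386,-0.0274,0.0023,-1,0,0,0,0.0386,-0.0274,0.0023,-1,0,0,0,0.0386,-0.0274,0.0023,-1,0,0,0,0.0386,-0.0274,0.0023,-1,0,0,0,0.0386,-0.0274,0.0023,-1,0,0,0,0.0386,-0.0274,0.0023,-1,0,0,0,0.0386,-0.0274,0.0025,-1,0,0,-9.07,0,0,0,-1,0,0,0,0,0,0,-1,0,0,0,0,0,0,-1])

```text
clock: 1.6
eef_pos: [438.4, -301.9, 210.3]
tool_rot: [-3.142, 0.001, 0.413]
force: [-0.0, 0.0, 0.8]
width: 85.4
gripper_force: 0.0
```

```bash
python3 - <<'E'
from h import *
s=ctrl.read_state();c=ctrl.calibration('wrist');im=ctrl.get_image('wrist')
print(s['clock'],s['eef_pos'],s['tool_rot'],s['force'])
cv2.imwrite('pics/w1.png',im[:,:,::-1]);import pickle;pickle.dump(c,open('w1.pkl','wb'))
for X in((537,-257,45),(480.5,-281.6,45),(438.5,-300.3,45)):print(proj('wrist',np.array(X,float),c))
E
```

```text
1.6 [ 438.3768897  -301.85093761  210.29311233] [-3.14151432e+00  5.15258267e-04  4.12861448e-01] [-0.00662006  0.03576343  0.76868866]
[314.59659776  88.35645455]
[314.50902247 162.21422423]
[314.93590742 215.56802046]
```

View pics/w1.png

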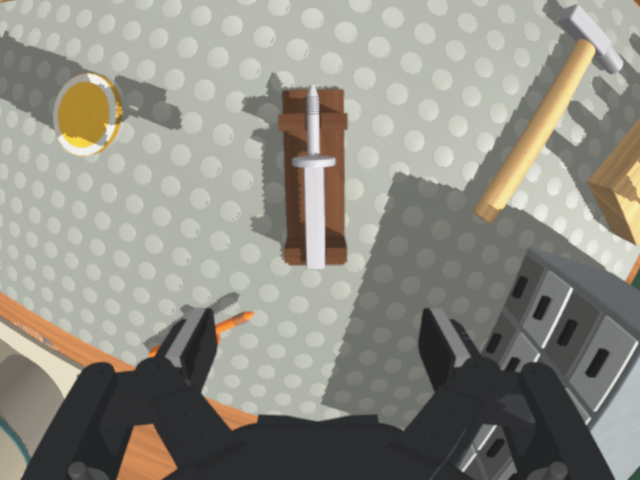

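Wrist view: the steel arbor has its nose at (313,87), collar at (314,160) and tail at (316,268). This agrees with the prediction to within 2 px.

```bash
python3 - <<'E'
from h import *
import pickle;c=pickle.load(open('w1.pkl','rb'))
im=cv2.imread('pics/w1.png');h=cv2.cvtColor(im,cv2.COLOR_BGR2HSV)
for r in (97,105,111,175,190,205,220,235,245):
    x=np.where((h[r,290:340,1]<60)&(im[r,290:340].min(1)>100))[0]+290;print(r,x.min(),x.max(),len(x))
col=[r for r in range(80,280) if (lambda q:(q[1]<60)&(im[r,314].min()>100))(h[r,314])];print(col[0],col[-1])
n=onz('wrist',(313.3,87),45,c);o=onz('wrist',(314,160),45,c);t=onz('wrist',(315.7,245),53,c);t2=onz('wrist',(314.5,175),53,c)
print(n,o,t,[np.degrees(np.arctan2(*(a-b)[1::-1])) for a,b in((n,t),(n,o),(t2,t))])
E
```

```text
97 308 318 11
105 307 319 13
111 308 318 11
175 304 323 20
190 304 324 21
205 305 324 20
220 305 324 20
235 305 325 21
245 306 325 20
80 279
[ 537.62200644 -255.57934777   45.        ] [ 482.03863938 -280.46809508   45.        ] [ 416.81157771 -310.51718015   53.        ] [np.float64(24.45338778548591), np.float64(24.12156057135362), np.float64(24.503973659037587)]
```

```bash
python3 - <<'E'
from h import *
print(delta((440,-300.2,26.3),(np.pi,0,np.radians(24.3))))
E
```

```text
(array([ 0.  ,  0.03, -0.63]), array([ 0.0023, -0.0009,  0.184 ]))
```

Call:
carry_out(deltas=[0,0,-0.6,0.0023,-0.0009,0.034,-1,0,0,0,0,0,0.04,-1,0,0,0,0,0,0.04,-1,0,0,0,0,0,0.03,-1,0,0,0,0,0,0.025,-1,0,0,0,0,0,0.015,-1,0,0,0,0,0,0,-1,0,0,0,0,0,0,-0.3,0,0,0,0,0,0,0.2,0,0,0,0,0,0,0.5,0,0,0,0,0,0,1,0,0,0,0,0,0,1])

```text
clock: 3.15
eef_pos: [441.0, -299.4, 27.0]
tool_rot: [3.141, -0.0, 0.427]
force: [-0.8, 0.5, 6.8]
width: 14.9
gripper_force: 58.7
```

Call:
carry_out(deltas=[0,0,0,0,0,0,1,0,0,0,0,0,0,1,0,0,0,0,0,0,1,0,0,0,0,0,0,1])

```text
clock: 3.65
eef_pos: [441.0, -299.4, 27.0]
tool_rot: [3.141, -0.0, 0.427]
force: [-0.7, 0.3, 6.1]
width: 15.4
gripper_force: 58.7
```

Call:
carry_out(deltas=[0,0,0,0,0,-0.01,1,0,0,0,0,0,-0.02,1,0,0,0,0,0,-0.03,1,0,0,0,0,0,-0.03,1,0,0,0,0,0,-0.03,1,0,0,0,0,0,-0.03,1,0,0,0,0,0,-0.01,1,0,0,0,0,0,0,1])

```text
clock: 4.65
eef_pos: [440.8, -299.3, 186.5]
tool_rot: [3.141, -0.0, 0.428]
force: [-0.2, 0.5, -3.6]
width: 14.9
gripper_force: 58.8
```

```bash
python3 - <<'E'
from h import *
s=ctrl.read_state();c=ctrl.calibration('wrist');im=ctrl.get_image('wrist')
print(s['eef_pos'],s['tool_rot'],s['force'],s['width'])
cv2.imwrite('pics/w2.png',im[:,:,::-1])
import pickle;pickle.dump((c,s),open('w2.pkl','wb'))
R=Ro.from_euler('xyz',s['tool_rot'])
for x in(106,46,-44):print(proj('wrist',s['eef_pos']+R.apply([x,0,-18.7]),c))
E
```

```text
[ 440.75796317 -299.27569861  186.53917027] [ 3.14119833e+00 -2.40191849e-04  4.27603215e-01] [-0.19566448  0.4710756  -3.60030877] 14.926853341759106
[314.79899722  48.26490062]
[315.00555767 222.9910097 ]
[315.63428194 413.10508996]
```

View pics/w2.png

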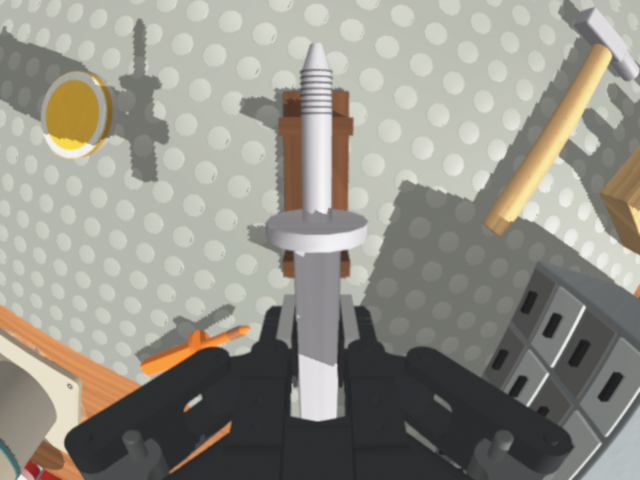

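Arbor gripped straight: nose (316,43), collar (317,225) in the wrist view, as predicted for the nominal grip. Next is staging above and in front of the felt wheel.

```bash
python3 - <<'E'
from h import *
y=np.radians(10.75)
print(delta((452,23,186),(np.pi,0,y)))
E
```

```text
(array([-0.06,  0.05, 13.75]), array([ 1.442e-01, -2.881e-01, -1.000e-04]))
```

Call:
carry_out(deltas=[0,0,0,0.0144,-0.0288,0,1,0,0,0,0.0144,-0.0288,0,1,0,0,0,0.0144,-0.0288,0,1,0,0,0,0.0144,-0.0288,0,1,0,0,0,0.0144,-0.0288,0,1,0,0,0,0.0144,-0.0288,0,1,0,0,0,0.0144,-0.0288,0,1,0,0,0,0.0144,-0.0288,0,1,0,0,0,0.0144,-0.0288,0,1,0,0,0,0.0144,-0.0288,0,1,0,0,6.88,0,0,0,1,0,0,6.87,0,0,0,1])

```text
clock: 6.2
eef_pos: [451.4, 23.0, 185.1]
tool_rot: [-3.141, 0.003, 0.185]
force: [-0.5, -0.2, -3.0]
width: 15.2
gripper_force: 59.0
```

Call:
carry_out(deltas=[0,0,0,0,0,0,1,0,0,0,0,0,0,1])

```text
clock: 6.45
eef_pos: [452.0, 22.4, 185.8]
tool_rot: [-3.142, 0.001, 0.19]
force: [-0.7, -0.4, -2.5]
width: 15.1
gripper_force: 59.0
```

```bash
python3 - <<'E'
from h import *
s=ctrl.read_state();c=ctrl.calibration('wrist');im=ctrl.get_image('wrist')
print(s['eef_pos'],s['tool_rot'],s['force'],s['width'])
cv2.imwrite('pics/w3.png',im[:,:,::-1])
import pickle;pickle.dump((c,s),open('w3.pkl','wb'))
for X in((587,48,60),):print(proj('wrist',np.array(X,float),c))
for n in('scene','top'):cv2.imwrite(f'pics/{n}3.png',ctrl.get_image(n)[:,:,::-1])
E
```

```text
[451.97421817  22.41053029 185.77327302] [-3.14152441e+00  1.48915389e-03  1.89542930e-01] [-0.67283247 -0.37683129 -2.54255849] 15.126475331466466
[316.85981616  44.51754018]
```

View pics/w3.png

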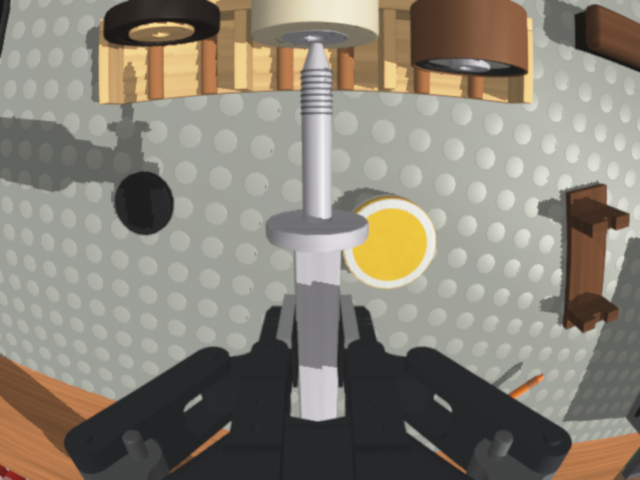

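Wrist view: the felt wheel is ahead, with its front face spanning columns 252–378 and the bush about 279–349 at row 38. The nose tip (316,43) points at the bush. The rack's front corners are near (100,103) and (530,101), and the bowl at (388,242) is to the right.

```bash
python3 - <<'E'
from h import *
import pickle;c,s=pickle.load(open('w3.pkl','rb'))
im=cv2.imread('pics/w3.png');h=cv2.cvtColor(im,cv2.COLOR_BGR2HSV)
for r in (2,6,10,14,18,22,26,30,34,38,42):
    row=h[r,225:405].astype(int);x=np.where((row[:,1]<75)&(row[:,2]>110))[0]+225
    g=np.where((row[:,1]<25)&(row[:,2]>90))[0]+225
    print(r,x.min(),x.max(),(x.min()+x.max())/2,'grey',(g.min(),g.max()) if len(g) else '')
a=onz('wrist',(252,15),60,c);b=onz('wrist',(378,15),60,c);print('wheel ctr',(a+b)/2,np.linalg.norm(a-b))
print('bush',onz('wrist',(314,40),60,c))
for z in(0,40):
    l=onz('wrist',(100,103),z,c);r=onz('wrist',(530,101),z,c);print(z,l,r,np.linalg.norm(l-r),np.degrees(np.arctan2(-(l-r)[0],(l-r)[1])))
# wheels' front lowest points: brush (162,43), drum (468,72)
# far-view: top image rack back edge line fit
E
```

```text
2 252 378 315.0 grey 
6 252 378 315.0 grey 
10 251 378 314.5 grey 
14 251 378 314.5 grey 
18 251 378 314.5 grey 
22 251 378 314.5 grey 
26 251 378 314.5 grey 
30 251 378 314.5 grey (np.int64(302), np.int64(329))
34 251 378 314.5 grey (np.int64(285), np.int64(345))
38 253 376 314.5 grey (np.int64(281), np.int64(347))
42 259 370 314.5 grey (np.int64(289), np.int64(340))
wheel ctr [610.63966585  53.92786529  60.        ] 90.28682601694746
bush [589.98637135  50.6309357   60.        ]
0 [522.81536528 251.2125327    0.        ] [ 6.02667945e+02 -1.59152826e+02  5.68434189e-14] 418.0623898800145 11.011520648524144
40 [523.96600376 225.20641214  40.        ] [ 594.12229474 -135.32936003   40.        ] 367.2981733974298 11.011520648524144
```

```bash
python3 - <<'E'
from h import *
print(delta((468,27.6,42),(np.pi,0,np.radians(11))))
E
```

```text
(array([-0.01,  0.02, -0.22]), array([ 0.0164, -0.0023,  0.1442]))
```

Call:
carry_out(deltas=[0,0,-0.2,0,-0.0023,0.02,1,0,0,0,0,0,0.03,1,0,0,0,0,0,0.03,1,0,0,0,0,0,0.03,1,0,0,0,0,0,0.024,1,0,0,0,0.0084,0,0.01,1,0,0,0,0.008,0,0,1,0,0,0,0,0,0,1,0,0,0,0,0,0,1])

```text
clock: 7.72
eef_pos: [468.5, 27.9, 43.2]
tool_rot: [3.141, -0.001, 0.191]
force: [-0.7, 0.8, -2.9]
width: 15.1
gripper_force: 58.9
```

```bash
python3 - <<'E'
from h import *
s=ctrl.read_state();c=ctrl.calibration('wrist');im=ctrl.get_image('wrist')
print(s['clock'],s['eef_pos'],s['tool_rot'],s['force'],s['width'])
w=im[:,:,::-1]
f=lambda im,x,y,w,h,k:cv2.resize(im[y:y+h,x:x+w],(w*k,h*k),interpolation=cv2.INTER_CUBIC)
sc=ctrl.get_image('scene')[:,:,::-1]
cv2.imwrite('pics/w4.png',w);cv2.imwrite('pics/s4.png',sc)
cv2.imwrite('pics/c4.png',np.hstack([f(w,215,0,200,280,2),f(sc,240,200,100,140,4)]))
import pickle;pickle.dump((c,s),open('w4.pkl','wb'))
print(proj('wrist',np.array((592,51.2,60.)),c), proj('scene',np.array((592,51.2,60.))))
print(delta((592-44*.9816,51.2-44*.1908+.5,42),(np.pi,0,np.radians(11))))
E
```

```text
7.725 [468.52925602  27.89216905  43.20131206] [ 3.14147489e+00 -1.21397628e-03  1.91147582e-01] [-0.72014943  0.78472826 -2.85778431] 15.128628181992362
[316.88170566  -3.50534145] [281.25306103 294.96724966]
(array([ 0.01, -0.04, -0.05]), array([0.0821, 0.0001, 0.0011]))
```

View pics/c4.png

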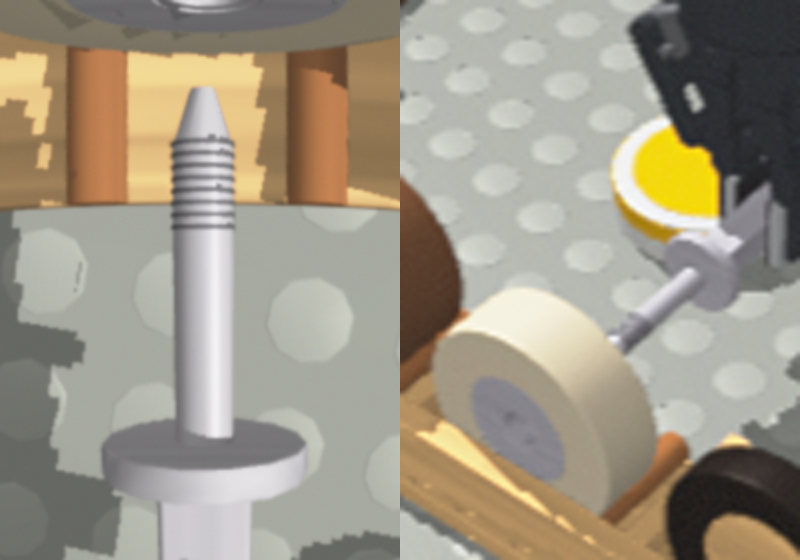

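The crop shows the nose at wrist column 316.5 and the bore at about 314–318, so it is lined up to about 1 mm. The scene view shows the spigot level and pointing at the bore. I'll go in gently.

Call:
carry_out(deltas=[0,0,0,0.005,0,0.001,1,0,0,0,0.007,0,0,1,0,0,0,0.007,0,0,1,0,0,0,0.005,0,0,1,0,0,0,0.004,0,0,1,0,0,0,0.004,0,0,1,0,0,0,0,0,0,1])

```text
clock: 8.7
eef_pos: [499.9, 34.0, 41.4]
tool_rot: [3.142, -0.0, 0.191]
force: [-0.6, 0.1, -2.9]
width: 14.8
gripper_force: 58.9
```

```bash
python3 - <<'E'
from h import *
s=ctrl.read_state();c=ctrl.calibration('wrist');w=ctrl.get_image('wrist')[:,:,::-1]
print(s['clock'],s['eef_pos'],s['tool_rot'],s['force'],s['torque'],s['width'])
f=lambda im,x,y,w,h,k:cv2.resize(im[y:y+h,x:x+w],(w*k,h*k),interpolation=cv2.INTER_CUBIC)
sc=ctrl.get_image('scene')[:,:,::-1]
cv2.imwrite('pics/w5.png',w)
cv2.imwrite('pics/c5.png',np.hstack([f(w,215,0,200,280,2),f(sc,240,200,100,140,4)]))
print(delta((592-44*.9816,51.2-44*.1908+.5,42),(np.pi,0,np.radians(11))))
E
```

```text
8.7 [499.91138884  33.98147649  41.42411936] [ 3.14156235e+00 -4.15457197e-04  1.91079658e-01] [-0.57864601  0.10032498 -2.86056435] [0.0406727  0.06619198 0.01221804] 14.812583645490465
(array([-0.  ,  0.03, -0.06]), array([ 0.0504,  0.0001, -0.0007]))
```

View pics/c5.png

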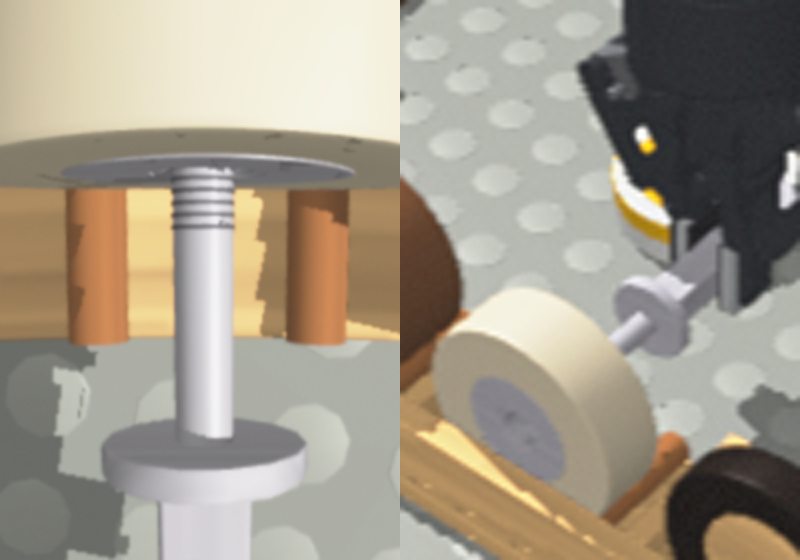

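The nose is about 12 mm inside the bore with no force, and the spigot (column 203) is centred on the bush (206). Carrying on.

Call:
carry_out(deltas=[0,0,0,0.006,0,0,1,0,0,0,0.007,0,0,1,0,0,0,0.007,0,0,1,0,0,0,0.007,0,0,1,0,0,0,0.007,0,0,1,0,0,0,0.004,0,0,1,0,0,0,0,0,0,1])

```text
clock: 9.68
eef_pos: [537.1, 41.2, 41.4]
tool_rot: [3.142, -0.0, 0.191]
force: [-0.4, -0.4, -2.4]
width: 14.8
gripper_force: 58.9
```

Call:
carry_out(deltas=[0,0,0,0.002,0,0,1,0,0,0,0.002,0,0,1,0,0,0,0,0,0,1])

```text
clock: 10.05
eef_pos: [541.0, 42.0, 41.5]
tool_rot: [-3.142, -0.0, 0.191]
force: [-0.3, -0.1, -3.4]
width: 15.1
gripper_force: 58.9
```

Call:
carry_out(deltas=[0,0,0,0.002,0,0,1,0,0,0,0.001,0,0,1,0,0,0,0,0,0,1])

```text
clock: 10.42
eef_pos: [543.8, 42.5, 41.4]
tool_rot: [-3.142, -0.0, 0.191]
force: [0.6, -0.4, -2.0]
width: 14.7
gripper_force: 58.9
```

Call:
carry_out(deltas=[0,0,0,0.0015,0,0,1,0,0,0,0.001,0,0,1,0,0,0,0,0,0,1])

```text
clock: 10.8
eef_pos: [545.4, 42.8, 41.3]
tool_rot: [-3.142, 0.002, 0.191]
force: [-2.0, -1.5, -0.8]
width: 15.0
gripper_force: 59.1
```

Call:
carry_out(deltas=[0,0,0,0.001,0,0,1,0,0,0,0.001,0,0,1,0,0,0,0,0,0,1])

```text
clock: 11.18
eef_pos: [545.4, 42.9, 41.1]
tool_rot: [-3.141, 0.005, 0.191]
force: [-6.7, -1.0, 0.9]
width: 14.9
gripper_force: 59.5
```

Contact with the collar at x≈545, where it was expected. A little more seating push, then ease off and lift.

Call:
carry_out(deltas=[0,0,0,0.001,0,0,1,0,0,0,0.001,0,0,1,0,0,0,0,0,0,1])

```text
clock: 11.55
eef_pos: [545.4, 43.0, 40.8]
tool_rot: [-3.141, 0.009, 0.191]
force: [-10.4, -1.5, 3.1]
width: 14.9
gripper_force: 59.7
```

Call:
carry_out(deltas=[0,0,0,-0.0025,0,-0.001,1,0,0,0,0,0,-0.002,1,0,0,0,0,0,-0.002,1,0,0,0,0,0,-0.002,1,0,0,0,0,0,0,1])

```text
clock: 12.18
eef_pos: [546.7, 43.1, 48.2]
tool_rot: [-3.141, 0.002, 0.191]
force: [-4.3, -1.5, -7.0]
width: 15.1
gripper_force: 58.5
```

```bash
python3 - <<'E'
from h import *
s=ctrl.read_state();print(s['eef_pos'],s['tool_rot'],s['force'],s['torque'])
w=ctrl.get_image('wrist')[:,:,::-1];cv2.imwrite('pics/w6.png',w)
# collar-to-wheel gap: rows along col 290 and 340, value/saturation
h=cv2.cvtColor(w,cv2.COLOR_BGR2HSV)
for cc in(285,345):print(cc,[(r,*h[r,cc][1:]) for r in range(180,236,4)])
E
```

```text
[546.71222564  43.06711973  48.17013913] [-3.14147324e+00  2.02602162e-03  1.90965369e-01] [-4.28580116 -1.46164641 -7.01483002] [-0.25604427  1.41977761 -0.0792509 ]
285 [(180, np.uint8(45), np.uint8(227)), (184, np.uint8(44), np.uint8(227)), (188, np.uint8(43), np.uint8(226)), (192, np.uint8(43), np.uint8(226)), (196, np.uint8(44), np.uint8(227)), (200, np.uint8(44), np.uint8(227)), (204, np.uint8(44), np.uint8(227)), (208, np.uint8(44), np.uint8(227)), (212, np.uint8(45), np.uint8(227)), (216, np.uint8(44), np.uint8(227)), (220, np.uint8(45), np.uint8(227)), (224, np.uint8(45), np.uint8(227)), (228, np.uint8(43), np.uint8(227)), (232, np.uint8(44), np.uint8(226))]
345 [(180, np.uint8(26), np.uint8(242)), (184, np.uint8(26), np.uint8(242)), (188, np.uint8(25), np.uint8(242)), (192, np.uint8(25), np.uint8(242)), (196, np.uint8(25), np.uint8(243)), (200, np.uint8(25), np.uint8(243)), (204, np.uint8(24), np.uint8(243)), (208, np.uint8(24), np.uint8(243)), (212, np.uint8(23), np.uint8(243)), (216, np.uint8(23), np.uint8(244)), (220, np.uint8(23), np.uint8(244)), (224, np.uint8(22), np.uint8(244)), (228, np.uint8(22), np.uint8(244)), (232, np.uint8(24), np.uint8(243))]
```

Call:
carry_out(deltas=[0,0,0,-0.001,0,-0.003,1,0,0,0,0,0,-0.005,1,0,0,0,0,0,-0.005,1,0,0,0,0,0,0,1])

```text
clock: 12.72
eef_pos: [548.0, 43.3, 62.4]
tool_rot: [3.141, -0.003, 0.191]
force: [-1.7, -0.7, -2.8]
width: 15.1
gripper_force: 58.8
```

Call:
carry_out(deltas=[0,0,0,0,0,-0.005,1,0,0,0,0,0,-0.005,1,0,0,0,0,0,-0.005,1,0,0,0,0,0,0,1])

```text
clock: 13.22
eef_pos: [547.4, 43.1, 77.1]
tool_rot: [3.141, -0.002, 0.191]
force: [0.6, 0.3, -3.7]
width: 14.8
gripper_force: 58.8
```

```bash
python3 - <<'E'
from h import *
s=ctrl.read_state();print(s['eef_pos'],s['tool_rot'],s['force'],s['torque'])
w=ctrl.get_image('wrist')[:,:,::-1]
f=lambda im,x,y,w,h,k:cv2.resize(im[y:y+h,x:x+w],(w*k,h*k),interpolation=cv2.INTER_CUBIC)
sc=ctrl.get_image('scene')[:,:,::-1]
cv2.imwrite('pics/c7.png',np.hstack([f(w,215,0,200,280,2),f(sc,240,190,100,140,4)]))
E
```

```text
[547.4331556   43.12984272  77.06806394] [ 3.14145644e+00 -1.79913833e-03  1.91083314e-01] [ 0.62375857  0.25753395 -3.74689416] [-0.0826798   0.16897612 -0.01062798]
```

View pics/c7.png

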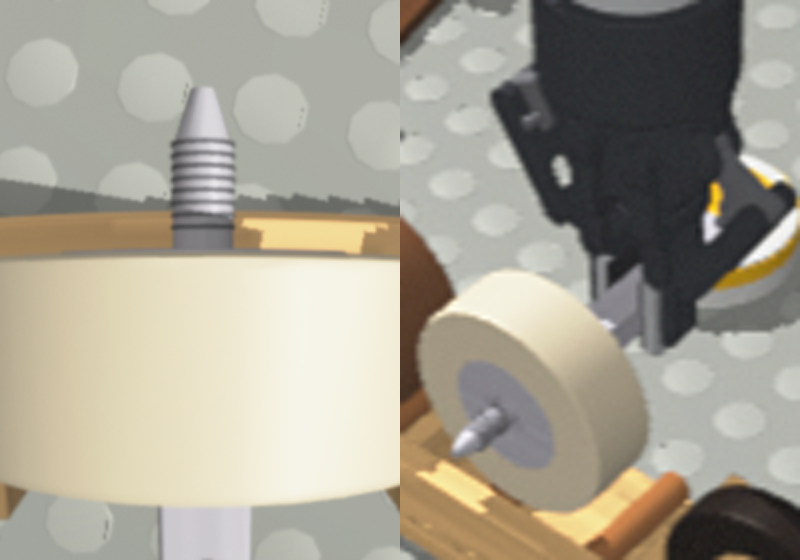

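The wheel hangs on the arbor with the nose (203,88 in the crop) through it, and the arbor has not slipped in the grip. I'll check flushness by projecting the wheel's top rims (rows ≈127.5 and 252).

```bash
python3 - <<'E'
from h import *
s=ctrl.read_state();c=ctrl.calibration('wrist');R=Ro.from_euler('xyz',s['tool_rot'])
for g in(-2,0,2,4,6):print(g,[proj('wrist',s['eef_pos']+R.apply([47.5+g+d,0,-18.2-43]),c).round(1) for d in(0,30)], proj('wrist',s['eef_pos']+R.apply([47.5+g+30,0,-18.2-5]),c).round(1))
print(proj('wrist',s['eef_pos']+R.apply([47.5+60,0,-18.2]),c).round(1),proj('wrist',s['eef_pos']+R.apply([47.5,0,-18.2-18]),c).round(1))
E
```

```text
-2 [array([314.5, 273.5]), array([314.1, 147.6])] [315.2 139.2]
0 [array([314.4, 265.9]), array([314.1, 138.6])] [315.2 133.1]
2 [array([314.4, 258.1]), array([314.1, 129.6])] [315.2 126.9]
4 [array([314.4, 250.2]), array([314.1, 120.6])] [315.2 120.7]
6 [array([314.4, 242.2]), array([314.1, 111.6])] [315.2 114.6]
[315.2  44.9] [315.1 234.5]
```

The projection shows about a 2.5 mm gap between collar and wheel, so the push during the first lift tipped the wheel. I'll set it back in the rack (first 7 mm back from the board), seat the collar again, release the push fully, then lift.

Call:
carry_out(deltas=[0,0,0,-0.004,0,0,1,0,0,0,-0.003,0,0,1,0,0,0,0,0,0.006,1,0,0,0,0,0,0.007,1,0,0,0,0,0,0.007,1,0,0,0,0,0,0.006,1,0,0,0,0,0,0.005,1,0,0,0,0,0,0.003,1,0,0,0,0,0,0.001,1,0,0,0,0,0,0,1])

```text
clock: 14.58
eef_pos: [540.1, 41.7, 41.6]
tool_rot: [3.142, -0.001, 0.191]
force: [0.5, 1.1, -2.7]
width: 14.9
gripper_force: 58.9
```

Call:
carry_out(deltas=[0,0,0,0.001,0,0,1,0,0,0,0.001,0,0,1,0,0,0,0.001,0,0,1,0,0,0,0,0,0,1])

```text
clock: 15.08
eef_pos: [542.2, 42.1, 41.4]
tool_rot: [-3.142, 0.001, 0.191]
force: [-1.3, -0.4, -2.2]
width: 15.1
gripper_force: 59.1
```

Call:
carry_out(deltas=[0,0,0,0.001,0,0,1,0,0,0,0.001,0,0,1,0,0,0,0,0,0,1])

```text
clock: 15.45
eef_pos: [544.9, 42.6, 41.4]
tool_rot: [3.142, -0.0, 0.191]
force: [-1.0, -0.6, -2.0]
width: 15.2
gripper_force: 59.1
```

```bash
cat >> h.py <<'E'
def gap(zoff):
    "gap collar-wheel from the wheel's top rims; zoff = height of the wheel axis over the arbor axis"
    from scipy.optimize import brentq
    s=ctrl.read_state();c=ctrl.calibration('wrist');w=ctrl.get_image('wrist');R=Ro.from_euler('xyz',s['tool_rot'])
    h=cv2.cvtColor(w,cv2.COLOR_RGB2HSV).astype(int)
    col=h[:,300];m=(col[:,1]>20)&(col[:,1]<62)&(col[:,2]>205)&(col[:,0]<35)
    run=np.where(m)[0];g=np.split(run,np.where(np.diff(run)>1)[0]+1);g=max(g,key=len);r0,r1=g[0]-.5,g[-1]+.5
    f=lambda x:proj('wrist',s['eef_pos']+R.apply([x,5,-18.2-45-zoff]),c)[1]
    print(s['clock'],'rows',r0,r1,'gap back,front',[round(brentq(lambda x:f(x)-r,0,140)-k,2) for r,k in((r0,77.5),(r1,47.5))],s['eef_pos'].round(1),s['force'].round(1),s['tool_rot'].round(4))
    return w
E
python3 - <<'E'
from h import *
gap(0.5)
E
```

```text
15.45 rows 137.5 264.5 gap back,front [0.37, 1.35] [544.9  42.6  41.4] [-1.  -0.6 -2. ] [ 3.1415e+00 -3.0000e-04  1.9110e-01]
```

Call:
carry_out(deltas=[0,0,0,0.0015,0,0,1,0,0,0,0.001,0,0,1,0,0,0,0,0,0,1])

```text
clock: 15.88
eef_pos: [545.4, 42.9, 41.2]
tool_rot: [-3.141, 0.003, 0.191]
force: [-5.7, -1.5, 0.1]
width: 14.7
gripper_force: 59.4
```

```bash
python3 - <<'E'
from h import *
gap(0.5)
E
```

```text
15.875 rows 139.5 267.5 gap back,front [-0.04, 0.61] [545.4  42.9  41.2] [-5.7 -1.5  0.1] [-3.1413  0.0035  0.1909]
```

Call:
carry_out(deltas=[0,0,0,0.001,0,0,1,0,0,0,0.001,0,0,1,0,0,0,0,0,0,1])

```text
clock: 16.3
eef_pos: [545.4, 42.9, 40.9]
tool_rot: [-3.141, 0.007, 0.191]
force: [-8.4, -1.7, 2.1]
width: 14.8
gripper_force: 59.6
```

```bash
python3 - <<'E'
from h import *
gap(0.5)
E
```

```text
16.3 rows 141.5 268.5 gap back,front [-0.5, 0.33] [545.4  42.9  40.9] [-8.4 -1.7  2.1] [-3.141   0.0074  0.1906]
```

Call:
carry_out(deltas=[0,0,0,-0.0015,0,0,1,0,0,0,-0.0012,0,0,1,0,0,0,0,0,0,1,0,0,0,0,0,0,1])

```text
clock: 16.85
eef_pos: [545.5, 42.9, 41.1]
tool_rot: [-3.141, 0.002, 0.191]
force: [-5.3, -0.1, -3.2]
width: 15.0
gripper_force: 59.0
```

```bash
python3 - <<'E'
from h import *
gap(0.5)
E
```

```text
16.85 rows 138.5 266.5 gap back,front [0.17, 0.86] [545.5  42.9  41.1] [-5.3 -0.1 -3.2] [-3.1414e+00  2.1000e-03  1.9100e-01]
```

Call:
carry_out(deltas=[0,0,0,-0.0008,0,0,1,0,0,0,0,0,0,1,0,0,0,0,0,0,1])

```text
clock: 17.27
eef_pos: [545.6, 42.9, 41.4]
tool_rot: [-3.142, 0.0, 0.191]
force: [-4.3, -0.3, -3.0]
width: 15.2
gripper_force: 58.9
```

```bash
python3 - <<'E'
from h import *
gap(0.5)
E
```

```text
17.275 rows 135.5 263.5 gap back,front [0.8, 1.61] [545.6  42.9  41.4] [-4.3 -0.3 -3. ] [-3.1415e+00  2.0000e-04  1.9120e-01]
```

Call:
carry_out(deltas=[0,0,0,-0.0005,0,0,1,0,0,0,0,0,0,1,0,0,0,0,0,0,1])

```text
clock: 17.7
eef_pos: [545.6, 42.9, 41.5]
tool_rot: [-3.142, -0.001, 0.191]
force: [-2.2, 0.7, -2.7]
width: 14.7
gripper_force: 58.9
```

```bash
python3 - <<'E'
from h import *
gap(0.5)
E
```

```text
17.7 rows 133.5 261.5 gap back,front [1.25, 2.12] [545.6  42.9  41.5] [-2.2  0.7 -2.7] [-3.1416e+00 -8.0000e-04  1.9120e-01]
```

```bash
python3 - <<'E'
from h import *
w=gap(0.5);cv2.imwrite('pics/w8.png',w[:,:,::-1])
for n in('w2','w4','w6','w8'):
    g=cv2.cvtColor(cv2.imread(f'pics/{n}.png'),cv2.COLOR_BGR2HSV).astype(int)
    print(n,[(r,g[r,316,1],g[r,316,2]) for r in range(38,52,1)])
    m=[(r,np.median(g[r,310:322,1]),np.median(g[r,310:322,2])) for r in range(100,150,3)];print(m)
E
```

```text
17.75 rows 133.5 261.5 gap back,front [1.25, 2.12] [545.6  42.9  41.5] [-3.2 -0.3 -3.6] [ 3.1416e+00 -8.0000e-04  1.9110e-01]
w2 [(38, np.int64(15), np.int64(193)), (39, np.int64(15), np.int64(193)), (40, np.int64(13), np.int64(193)), (41, np.int64(12), np.int64(192)), (42, np.int64(8), np.int64(197)), (43, np.int64(2), np.int64(211)), (44, np.int64(4), np.int64(218)), (45, np.int64(3), np.int64(219)), (46, np.int64(3), np.int64(219)), (47, np.int64(3), np.int64(220)), (48, np.int64(3), np.int64(221)), (49, np.int64(3), np.int64(221)), (50, np.int64(3), np.int64(222)), (51, np.int64(3), np.int64(222))]
[(100, np.float64(6.0), np.float64(150.5)), (103, np.float64(3.0), np.float64(220.5)), (106, np.float64(5.5), np.float64(148.5)), (109, np.float64(3.0), np.float64(220.5)), (112, np.float64(6.0), np.float64(156.5)), (115, np.float64(4.0), np.float64(219.5)), (118, np.float64(3.0), np.float64(222.5)), (121, np.float64(3.0), np.float64(223.0)), (124, np.float64(3.0), np.float64(222.5)), (127, np.float64(3.5), np.float64(222.5)), (130, np.float64(3.0), np.float64(222.0)), (133, np.float64
[... 3213 characters left out ...]
35.5)), (103, np.float64(5.0), np.float64(198.0)), (106, np.float64(6.5), np.float64(142.0)), (109, np.float64(5.0), np.float64(187.0)), (112, np.float64(5.0), np.float64(95.0)), (115, np.float64(4.0), np.float64(120.5)), (118, np.float64(6.0), np.float64(126.5)), (121, np.float64(6.0), np.float64(126.5)), (124, np.float64(5.0), np.float64(127.0)), (127, np.float64(4.0), np.float64(126.0)), (130, np.float64(8.0), np.float64(134.0)), (133, np.float64(50.0), np.float64(189.5)), (136, np.float64(37.0), np.float64(235.0)), (139, np.float64(37.0), np.float64(234.5)), (142, np.float64(37.0), np.float64(235.0)), (145, np.float64(37.0), np.float64(235.0)), (148, np.float64(37.0), np.float64(235.0))]
```

Call:
carry_out(deltas=[0,0,0,-0.0005,0,0,1,0,0,0,0,0,0,1,0,0,0,0,0,0,1])

```text
clock: 18.18
eef_pos: [545.6, 42.7, 41.6]
tool_rot: [3.141, -0.002, 0.191]
force: [-0.6, -0.2, -3.5]
width: 14.6
gripper_force: 58.9
```

```bash
python3 - <<'E'
from h import *
gap(0.5)
E
```

```text
18.175 rows 132.5 260.5 gap back,front [1.46, 2.36] [545.6  42.7  41.6] [-0.6 -0.2 -3.5] [ 3.1414e+00 -1.7000e-03  1.9100e-01]
```

Call:
carry_out(deltas=[0,0,0,-0.0005,0,0,1,0,0,0,0,0,0,1,0,0,0,0,0,0,1])

```text
clock: 18.6
eef_pos: [544.7, 42.6, 41.6]
tool_rot: [3.141, -0.001, 0.191]
force: [0.7, 0.3, -3.6]
width: 14.8
gripper_force: 58.9
```

```bash
python3 - <<'E'
from h import *
gap(0.5)
E
```

```text
18.6 rows 139.5 265.5 gap back,front [-0.06, 1.1] [544.7  42.6  41.6] [ 0.7  0.3 -3.6] [ 3.1415e+00 -1.0000e-03  1.9100e-01]
```

Call:
carry_out(deltas=[0,0,0,0,0,-0.0015,1,0,0,0,0,0,-0.0015,1,0,0,0,0,0,0,1,0,0,0,0,0,0,1])

```text
clock: 19.15
eef_pos: [544.1, 42.5, 44.4]
tool_rot: [3.142, 0.0, 0.191]
force: [0.1, 0.1, -3.0]
width: 14.8
gripper_force: 58.9
```

```bash
python3 - <<'E'
from h import *
gap(-2)
E
```

```text
19.15 rows 136.5 260.5 gap back,front [0.49, 1.38] [544.1  42.5  44.4] [ 0.1  0.1 -3. ] [3.1415e+00 1.0000e-04 1.9100e-01]
```

Call:
carry_out(deltas=[0,0,0,0.0005,0,0,1,0,0,0,0,0,0,1,0,0,0,0,0,0,1])

```text
clock: 19.58
eef_pos: [544.7, 42.6, 44.4]
tool_rot: [3.142, 0.0, 0.191]
force: [0.0, -0.4, -4.1]
width: 15.1
gripper_force: 58.9
```

```bash
python3 - <<'E'
from h import *
gap(-2)
E
```

```text
19.575 rows 137.5 260.5 gap back,front [0.28, 1.38] [544.7  42.6  44.4] [ 0.  -0.4 -4.1] [3.1416e+00 1.0000e-04 1.9100e-01]
```

Call:
carry_out(deltas=[0,0,0,0.0005,0,0,1,0,0,0,0,0,0,1,0,0,0,0,0,0,1])

```text
clock: 20.0
eef_pos: [545.2, 42.7, 44.4]
tool_rot: [3.142, 0.0, 0.191]
force: [-1.4, -0.3, -3.0]
width: 15.1
gripper_force: 58.9
```

```bash
python3 - <<'E'
from h import *
gap(-2)
E
```

```text
20.0 rows 135.5 259.5 gap back,front [0.71, 1.63] [545.2  42.7  44.4] [-1.4 -0.3 -3. ] [3.1416e+00 1.0000e-04 1.9110e-01]
```

Call:
carry_out(deltas=[0,0,0,0.0005,0,0,1,0,0,0,0,0,0,1,0,0,0,0,0,0,1])

```text
clock: 20.42
eef_pos: [545.5, 42.8, 44.4]
tool_rot: [-3.142, 0.0, 0.191]
force: [-1.9, -0.9, -2.7]
width: 15.2
gripper_force: 58.9
```

```bash
python3 - <<'E'
from h import *
gap(-2)
E
```

```text
20.425 rows 134.5 259.5 gap back,front [0.93, 1.63] [545.5  42.8  44.4] [-1.9 -0.9 -2.7] [-3.1415e+00  4.0000e-04  1.9110e-01]
```

Call:
carry_out(deltas=[0,0,0,-0.0008,0,0,1,0,0,0,-0.0005,0,0,1,0,0,0,0,0,0,1,0,0,0,0,0,-0.001,1,0,0,0,0,0,-0.001,1,0,0,0,0,0,0,1])

```text
clock: 21.22
eef_pos: [544.6, 42.6, 46.6]
tool_rot: [3.142, -0.0, 0.191]
force: [0.0, -0.5, -4.7]
width: 14.7
gripper_force: 58.9
```

```bash
python3 - <<'E'
from h import *
gap(-2)
E
```

```text
21.225 rows 137.5 260.5 gap back,front [0.27, 1.38] [544.6  42.6  46.6] [ 0.  -0.5 -4.7] [ 3.1416e+00 -3.0000e-04  1.9110e-01]
```

Call:
carry_out(deltas=[0,0,0,-0.0007,0,-0.003,1,0,0,0,-0.0005,0,-0.004,1,0,0,0,0,0,-0.005,1,0,0,0,0,0,-0.006,1,0,0,0,0,0,-0.006,1,0,0,0,0,0,-0.006,1,0,0,0,0,0,-0.004,1,0,0,0,0,0,0,1])

```text
clock: 22.28
eef_pos: [543.5, 42.4, 80.8]
tool_rot: [3.142, -0.001, 0.191]
force: [-0.3, -0.5, -5.0]
width: 15.1
gripper_force: 58.8
```

```bash
python3 - <<'E'
from h import *
gap(-2)
E
```

```text
22.275 rows 137.5 260.5 gap back,front [0.28, 1.38] [543.5  42.4  80.8] [-0.3 -0.5 -5. ] [ 3.1415e+00 -7.0000e-04  1.9110e-01]
```

Call:
carry_out(deltas=[0,0,0,0,0,-0.005,1,0,0,0,0,0,-0.008,1,0,0,0,0,0,-0.009,1,0,0,0,0,0,-0.009,1,0,0,0,0,0,-0.009,1,0,0,0,0,0,-0.009,1,0,0,0,0,0,-0.008,1,0,0,0,0,0,-0.005,1,0,0,0,0,0,-0.001,1,0,0,0,0,0,0,1,0,0,0,0,0,0,1,0,0,0,0,0,0,1])

```text
clock: 23.82
eef_pos: [543.1, 42.3, 143.2]
tool_rot: [-3.142, 0.0, 0.191]
force: [-0.4, -0.6, -4.2]
width: 15.1
gripper_force: 58.8
```

```bash
python3 - <<'E'
from h import *
gap(-2)
s=ctrl.read_state();print(np.abs(s['qd']).max(),s['width'])
a=cv2.imread('pics/top0.png')
b=ctrl.get_image('top')[:,:,::-1]
# other wheels unmoved? colour centroids before / after
for n,box,f in(('drum',(285,140,350,190),lambda h:(h[...,0]<15)&(h[...,1]>90)&(h[...,2]<140)),('brush',(170,160,222,200),lambda h:h[...,2]<60)):
    x0,y0,x1,y1=box
    print(n,[np.argwhere(f(cv2.cvtColor(np.ascontiguousarray(i[y0:y1,x0:x1]),cv2.COLOR_BGR2HSV))).mean(0).round(1) for i in(a,b)])
E
```

```text
23.825 rows 137.5 260.5 gap back,front [0.25, 1.36] [543.1  42.3 143.2] [-0.4 -0.6 -4.2] [-3.1416e+00  5.0000e-04  1.9100e-01]
0.0020248642811780955 15.127762716704053
drum [array([29. , 23.8]), array([29.2, 23.9])]
brush [array([20.4, 28.3]), array([21.5, 17.1])]
```

```bash
python3 - <<'E'
from h import *
a=cv2.imread('pics/scene0.png');b=ctrl.get_image('scene')[:,:,::-1]
d=[np.argwhere(i[320:365,305:365].max(2)<60).mean(0).round(1) for i in(a,b)];print(d)
E
```

```text
[array([17.2, 33.2]), array([17.2, 33.3])]
```

Both other wheels are unmoved, and the felt wheel is level and steady about 100 mm up. Handing in.

```bash
python3 -c "
from cell import ctrl
print(ctrl.finish_job())"
```

```text
the job is handed in; nothing more can be done
None
```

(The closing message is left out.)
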